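Pop the sanding case open and fetch the block

TASK

The sanding block is inside the shut grey case. Press the case's red latch button down gently, only as hard as it needs, until the sprung lid lets go, and let the lid swing fully open by itself without touching it; then take the sanding block out and lay it down flat on the middle of the dark board. Leave the lid open and the other things on the bench where they are.

Things in the scene. Friction and masses are not known exactly. Their poses are not given: they have to be found in the camera images.
- case: Grey metal case, fixed to the bench, 164 (x) x 172 (y) x 58 mm high shut; origin at the centre of its underside, z up, x towards its hinge, -x towards its latch. Walls 6 mm thick, 50 mm high; inner floor 8 mm up, inside 152 x 160 mm. A ledge on its -x side, 67 mm deep, 60 wide, 32 high, carries the latch. No part may be pushed harder than 20 N.
- latch_low (a point): Lowest place the top of the red push button (24 mm across, moves straight down) can have: on its axis, 125 mm from the case's origin towards -x, 55 mm above the bench. It is screwed up its stem to any height: the button's real top at rest is 0 to 14 mm ABOVE this point and is not measured. It pushes back with 3 N plus 1 N per mm, and 0.06 N per mm/s; pushed harder than 20 N it is damaged.
- bolt_nose (a point): Where the latch's steel bolt grips the lid's front edge, at the bolt's top, 63.5 mm above the bench; fixed to the case. With the button about 5 mm below rest (8 to 9 N) the bolt frees the lid; at 7 mm the button meets a hard stop; it springs back when let go. The bolt is 26 mm wide; its front face is 31 mm from the button's axis, up to 6 mm nearer when pressed.
- lid (a joint): Opening of the sprung lid in rad: 0 shut and latched, 2.3 fully open, leaning back past upright. Lid 164 x 172 x 8 mm, hinged along the case's +x top edge, 82 mm from the case's origin, 50 mm up; once freed its spring swings it all the way in about 1.5 s, its front edge sweeping an arc of 164 mm radius about the hinge. The robot must not touch it.
- case_lid_top (a point): Centre of the top of the shut lid, 58 mm above the bench; fixed to the case, does not move with the lid.
- block_mid (a point): Centre of the brown cork sanding block, 63 (its x) x 111 (its y) x 36 (its z) mm, 0.08 kg, loose; it lies flat on the floor of the case, its long side roughly along the case's x, at least 30 mm clear of the walls at its two long sides.
- sanding_block: The same block; origin at the centre of its underside, same axes.
- board_top (a point): Centre of the top face of the dark wooden board, 200 (x) x 160 (y) x 18 mm, fixed to the bench; z up.
- turned_foot_mid (a point): Turned wooden furniture foot standing on the bench, 50 mm across, 86 mm high, loose, not to be disturbed; its centre.
- pliers_mid (a point): Pliers with red handles lying on the bench, 56 x 170 x 12 mm, loose, not to be disturbed; centre.

How it is judged:
By the outcome, as a careful person would: the job done as asked, in the order asked, and still so for the second after the job is handed in, with the robot touching nothing.
It also fails if it takes over 58 s, if anything falls off the work surface, if the arm or the gripper's body presses on something with over 40 N, if the wrist force passes 120 N, or if a joint passes its speed limit or range.

ROBOT

A 7-joint arm with a two-finger parallel gripper is mounted at the origin on the work surface; the furniture and walls round the work are solid. World frame = base frame: x ahead of the robot, y to its left, z up, the work surface at z = 0. Lengths are in m, angles in rad, forces in N, time in s.
With the tool pointing down it reaches from about 0.4 to 0.85 m from the base axis. Payload 10.4 kg.
Tool frame: the origin (TCP) lies on the centre line of the jaws, within the pads' length; the fingertips stand 14 mm ahead of it and the grasp point (between the pads) lies 5 mm behind it (tip_reach is the z of the fingertips in the tool frame, in m); z points along the fingers, x is the direction in which the jaws open and shut, and the axes are right-handed (so a half turn about z gives the same grasp; the last joint's range is limited). The gripper opens to 87 mm and grips with 3 to 60 N. Pads are 19 mm wide; open, the fingers measure 117 mm over their backs; the gripper's body (75 mm by 190 mm) begins 51 mm behind the grasp point.
Start: joints at [-1.242, 0.332, -0.065, 1.46, 0.022, 1.35, -0.088], TCP at [0.215, 0.587, 0.237] pointing down, gripper open.
Joint ranges: [-2.6, 2.6], [-0.5, 2.12], [-1.47, 1.34], [0.16, 2.42], [-1.27, 4.41], [0.06, 2.06], [-2.6, 2.6]. Speed limits (rad/s): [2.22, 2.22, 2.79, 2.79, 3.14, 3.14, 3.14].

INTERFACE

Orientations are given as a unit quaternion [x, y, z, w].
In Python, from bench import * gives the robot as it stands.
- The arm moves only by the tool carry_out, never from a script. Its argument "rows" is a list of rows, each a list of 5 numbers: the closure, from -1 (fully open) to 1 (shut), so that 0 is half open, then the shift along the tool's x, y, z in units of 30 mm (1.0 is 30 mm), then the turn about the tool's z in units of 5 degrees (1.0 is 5 degrees). In form: [[jaw, x, y, z, turn], ...]. A call has 1 to 20 rows; each row shifts and turns the pose as measured when the row begins, along the tool's axes as they then stand; what a row does not reach is not made up. A row lasts 1/12 s, in which the tool goes at most 41.7 mm and 7.16 degrees, less where a joint would pass 70% of its speed; a pose out of reach is approached as far as the arm can. A call is refused whole if a number of a shift passes 1 or a number of a turn 1, either way. A call with a gripper value outside its range is refused whole. The fingers move at their own pace and stop on an object; "force" is the grip in N (left out, the last holds). Time passes only in rows, so rows that do not move let the fingers close. It gives the time, the measured TCP pose, the force and the opening at its end, in the units of the state.
- read_state(): the state, without advancing time (a new reading comes with each control period).
- camera(name): name is "scene" or "top"; returns the picture (400x640x3 uint8, blue, green, red); there is no depth.
- camera_info(name): a dict with "fx", "fy", "cx", "cy" (pixels), "dist_coeffs" ([k1, k2, p1, p2, k3] as OpenCV has them; the pictures are not rectified), "extrinsics" (4x4, takes a point from camera to world coordinates). Camera axes: x right, y down, z forward; pixel columns grow to the right and rows downward; lengths in m; the calibration is good to about 2 mm. A picture is of the moment at which its call begins. camera_info takes no time and is no camera call.
- close_job(): hands the job in, once; it reports no verdict.
Trained networks look in the newest picture that a camera, given by its name, has taken for a name from the list of things; names that differ only in an ending like _2 or _b are one class to them, and where a whole thing is asked for, a point or a joint stands for the part that bears it (a point fixed in the world has none). Each returns a list of dicts, best first, with "conf" (0 to 1); they miss things now and then, are a little off and sometimes report something else, mostly with a low value. They report only what shows in the picture. A call takes as long as a camera call.
- recognise(query, camera): "box" ([centre column, centre row, width, height] in pixels, round what is visible of it).
- silhouettes(query, camera): "mask" (400x640 bool, what is visible of it) and "box" ([centre column, centre row, width, height] in pixels, round what is visible of it).
- pinpoint(query, camera): "xy" ([column, row] in pixels: a listed point, or the origin of a listed thing).
The state is a dict: "time": time; "joint_positions": joint angles; "joint_vel": joint speeds; "joint_torque": joint torques, N m; "ee_pos": TCP position; "eef_rot": TCP orientation; "ft_force": force on the tool from outside, world axes, zero at the start; "torque": the same for the moment, N m; "width": finger opening in m.
Only numpy, scipy, OpenCV 4.12 (cv2) and the standard library are available. Lean on these libraries where they do the work, as an engineer would, in place of code of your own. Each camera call takes 0.05 s, during which the arm holds its last target. There are 200 camera calls.

## Working session

There is one attempt and no reset: what is moved stays moved. The work goes in short steps, Python scripts to look and compute and a tool call to move; the robot and the scene stay as the last step left them, time stands still between calls to the robot, and variables do not carry over. Pictures are saved under pics/ and viewed, about 8 in all and at most 12, crops included, and the job is handed in when it is done.

Besides the shell and the picture viewer there is one more tool, called after "Call:" by a JSON object that holds its "fn" and its "kwargs". carry_out: Moves the arm, as the interface text tells. Its arguments: {"type":"object","properties":{"rows":{"type":"array","items":{"type":"array","items":{"type":"number"}}},"force":{"type":"number"}},"required":["rows"]}

```bash
mkdir -p pics; ls; cat > h.py <<'E'
from bench import *
import numpy as np, cv2
def ray(name,uv):
    i=camera_info(name);K=np.array([[i['fx'],0,i['cx']],[0,i['fy'],i['cy']],[0,0,1]])
    p=cv2.undistortPoints(np.array([[uv]],float),K,np.array(i['dist_coeffs']))[0,0]
    T=np.array(i['extrinsics']);d=T[:3,:3]@np.array([p[0],p[1],1]);return T[:3,3],d/np.linalg.norm(d)
def onz(name,uv,z):
    o,d=ray(name,uv);return o+d*(z-o[2])/d[2]
def tri(uv1,uv2):
    o1,d1=ray('scene',uv1);o2,d2=ray('top',uv2)
    A=np.stack([d1,-d2],1);s=np.linalg.lstsq(A,o2-o1,rcond=None)[0]
    a=o1+s[0]*d1;b=o2+s[1]*d2;return (a+b)/2,np.linalg.norm(a-b)
def proj(name,P):
    i=camera_info(name);K=np.array([[i['fx'],0,i['cx']],[0,i['fy'],i['cy']],[0,0,1]])
    T=np.linalg.inv(np.array(i['extrinsics']))
    r=cv2.Rodrigues(T[:3,:3])[0];return cv2.projectPoints(np.array(P,float).reshape(-1,1,3),r,T[:3,3],K,np.array(i['dist_coeffs']))[0][:,0]
E
python3 - <<'E'
from h import *
np.set_printoptions(precision=4,suppress=True)
for c in('scene','top'):
    cv2.imwrite(f'pics/{c}0.png',camera(c));print(c,np.array(camera_info(c)['extrinsics'])[:3])
P={}
for q in['case','latch_low','bolt_nose','case_lid_top','board_top','turned_foot_mid','pliers_mid']:
    for c in('scene','top'):
        r=pinpoint(q,c);P[q,c]=r[0]['xy'] if r else None;print(q,c,[(np.round(x['xy'],1),round(x['conf'],2)) for x in r[:3]])
    if P[q,'scene'] is not None and P[q,'top'] is not None:print('  tri',*tri(P[q,'scene'],P[q,'top']))
s=read_state();print(s)
E
```

```text
pics
scene [[ 0.5321 -0.4678  0.7058 -0.0988]
 [-0.8466 -0.2804  0.4524 -0.4893]
 [-0.0137 -0.8382 -0.5452  0.5719]]
top [[-0.0161 -0.9836  0.1794  0.3171]
 [-0.9998  0.0181  0.0095 -0.1153]
 [-0.0126 -0.1792 -0.9837  1.2715]]
case scene [(array([258.7, 191.6]), 0.95), (array([257.7, 173.2]), 0.35)]
case top [(array([232.9, 194.1]), 0.69)]
  tri [0.5739 0.1378 0.0005] 0.0005828703356504565
latch_low scene [(array([229.3, 201. ]), 0.59)]
latch_low top [(array([236.2, 235.5]), 0.55)]
  tri [0.4518 0.12   0.0461] 0.00480232562448993
bolt_nose scene [(array([239.3, 185.3]), 0.8)]
bolt_nose top [(array([232.5, 217.5]), 0.62)]
  tri [0.4974 0.1264 0.0647] 0.003448310389997222
case_lid_top scene [(array([256. , 173.3]), 0.83)]
case_lid_top top [(array([225.7, 188.9]), 0.73)]
  tri [0.5785 0.1458 0.0532] 0.002964626050402005
board_top scene [(array([365.5, 218.5]), 0.97)]
board_top top [(array([347.2, 189. ]), 0.78)]
  tri [ 0.5782 -0.1794  0.0269] 0.005913968217229809
turned_foot_mid scene [(array([265. , 222.8]), 0.95), (array([237. , 183.7]), 0.38)]
turned_foot_mid top [(array([282.3, 239.3]), 0.63)]
  tri [0.4406 0.0006 0.0339] 0.006332277196354692
pliers_mid scene [(array([428.7, 287. ]), 0.93), (array([362.5, 218.5]), 0.18)]
pliers_mid top [(array([425.6, 231.1]), 0.76)]
  tri [ 0.4582 -0.3812  0.0177] 0.006314530807319579
{'time': 0.8, 'joint_positions': array([-1.2416,  0.3322, -0.0647,  1.4601,  0.0216,  1.3499, -0.0885]), 'joint_vel': array([-0.0004,  0.0013,  0.0016, -0.0017,  0.0017,  0.0012,  0.0012]), 'joint_torque': array([ -0.0002, -62.3022,   0.0245, -39.0098,  -0.0609,   0.032 ,
         0.    ]), 'ee_pos': array([0.2153, 0.5868, 0.2366]), 'eef_rot': array([ 0.8199,  0.5725,  0.    , -0.    ]), 'ft_force': array([-0.0728, -0.1353, -0.5576]), 'torque': array([ 0.0259, -0.0054, -0.005 ]), 'width': 0.08730953892998854}
```

```bash
python3 - <<'E'
import cv2
a=cv2.imread('pics/scene0.png');b=cv2.imread('pics/top0.png')
cv2.imwrite('pics/s1.png',cv2.resize(a[120:320,160:480],(800,500),interpolation=cv2.INTER_CUBIC))
cv2.imwrite('pics/t1.png',cv2.resize(b[110:300,150:470],(800,475),interpolation=cv2.INTER_CUBIC))
E
```

```text
(no output)
```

View pics/s1.png

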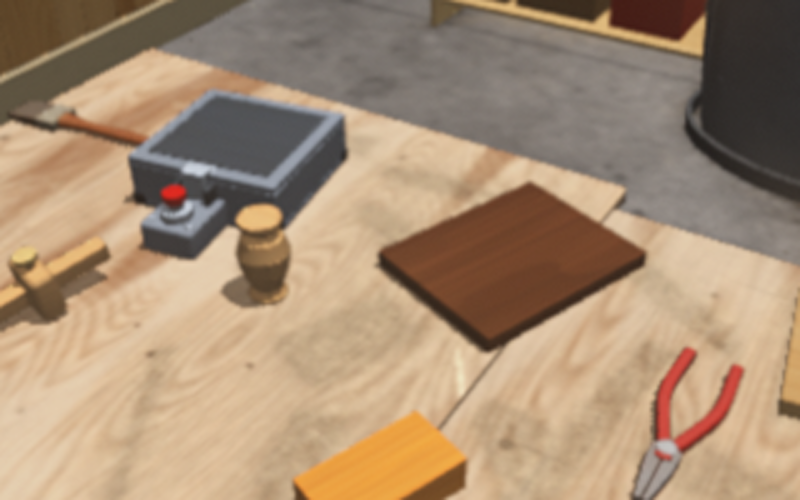

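View pics/t1.png

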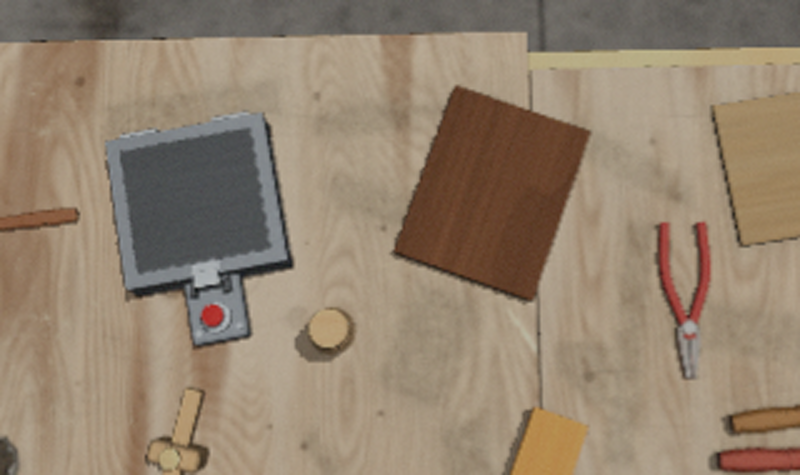

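View 1 (scene crop): the shut case is upper left, with the red button at about px (230,197) and the foot in front of the ledge at (265,220). The board is at (365,217). An orange block at the front is a decoy. View 2 (top crop): the case is at about px (230,190), button at (235,236), foot at (282,241) and board at (347,187). Next I'll fit the poses.

```bash
cat > fit.py <<'E'
from h import *
from scipy.optimize import least_squares
np.set_printoptions(precision=4,suppress=True)
def fitrect(obs,lx,ly,z,x0):
    c=np.array([[1,1],[1,-1],[-1,-1],[-1,1]])*[lx/2,ly/2]
    def pts(p):
        R=np.array([[np.cos(p[2]),-np.sin(p[2])],[np.sin(p[2]),np.cos(p[2])]]);return np.c_[c@R.T+p[:2],np.full(4,z)]
    f=lambda p:np.concatenate([(proj(n,pts(p))-uv).ravel() for n,uv in obs.items()])
    r=least_squares(f,x0,x_scale=[.01,.01,.1],loss='soft_l1');return r.x,f(r.x).reshape(-1,2)
E
python3 - <<'E'
from fit import *
t=lambda L,s,o:np.array(L,float)/s+o
# order: +x+y,+x-y,-x-y,-x+y
S=t([(212,91),(345,113),(270,188),(132,156)],2.5,[160,120]);T=t([(106,142),(265,113),(292,265),(128,291)],2.5,[150,110])
for o in({'scene':S},{'top':T},{'scene':S,'top':T}):
    p,r=fitrect(o,.164,.172,.058,[.574,.138,.1]);print('case',p);
print(r)
u=np.array([np.cos(p[2]),np.sin(p[2])]);print('button axis',p[:2]-.125*u,'bolt',p[:2]-.09*u)
SB=t([(645,258-4),(490,345),(380,255),(532,182)],2.5,[160,120])
TB=t([(456,86),(590,130),(533,300),(395,252)],2.5,[150,110])
print('board rays top', [onz('top',x,.018) for x in TB]); print('board rays scene',[onz('scene',x,.018) for x in SB])
for c in('scene','top'):
    im=cv2.imread(f'pics/{c}0.png').astype(int);m=(im[...,2]>150)&(im[...,1]<70)&(im[...,0]<70)
    m[:, :215]=0;m[:,255:]=0;m[:180]=0;m[250:]=0
    ys,xs=np.nonzero(m);print(c,m.sum(),xs.mean(),ys.mean(),xs.min(),xs.max(),ys.min(),ys.max());
    if c=='scene':a=(xs.mean(),ys.mean())
    else:b=(xs.mean(),ys.mean())
print('red tri',*tri(a,b))
for z in(.055,.06,.065,.07):
    P=np.r_[p[:2]-.125*u,z];print(z,proj('scene',P),proj('top',P))
E
```

```text
case [0.5721 0.139  0.1555]
case [0.5715 0.137  0.1655]
case [0.5715 0.1374 0.163 ]
[[-0.1035 -1.307 ]
 [ 0.6414  0.291 ]
 [ 1.5445  0.7554]
 [-2.149   0.0735]
 [ 0.3941  0.0427]
 [ 0.1413  0.2885]
 [-1.035  -0.9443]
 [-0.3015  0.3663]]
button axis [0.4482 0.1171] bolt [0.4827 0.1228]
board rays top [array([ 0.7055, -0.1397,  0.018 ]), array([ 0.6523, -0.286 ,  0.018 ]), array([ 0.4655, -0.2172,  0.018 ]), array([ 0.5203, -0.0699,  0.018 ])]
board rays scene [array([ 0.6437, -0.2876,  0.018 ]), array([ 0.4569, -0.2218,  0.018 ]), array([ 0.5142, -0.0754,  0.018 ]), array([ 0.7027, -0.1424,  0.018 ])]
scene 42 229.0 196.5 225 233 194 199
top 51 234.52941176470588 235.5686274509804 231 238 232 239
red tri [0.4515 0.1207 0.0589] 0.0013375871719139636
0.055 [[229.6322 198.8849]] [[235.9688 237.1736]]
0.06 [[229.3454 197.1474]] [[235.6048 236.9726]]
0.065 [[229.0571 195.3998]] [[235.2379 236.77  ]]
0.07 [[228.7673 193.642 ]] [[234.868  236.5657]]
```

Call:
{"fn": "carry_out", "kwargs": {"rows": [[1,-0.9,0.95,0,0],[1,-0.9,0.95,0,0],[1,-0.9,0.95,0,0],[1,-0.9,0.95,0,0],[1,-0.9,0.95,0,0],[1,-0.9,0.95,0,0],[1,-0.9,0.95,0,0],[1,-0.9,0.95,0,0],[1,-0.9,0.95,0,0],[1,-0.9,0.95,0,0],[1,-0.9,0.95,0,0],[1,-0.9,0.95,0,0],[1,0,0,0,-1],[1,0,0,0,-1],[1,0,0,0,-1],[1,0,0,0,-1],[1,0,0,0,-1],[1,0,0,0,-1],[1,0,0,0,0]], "force": 20}}

```text
time: 2.38
ee_pos: [0.4327, 0.1425, 0.236]
eef_rot: [0.636, 0.772, 0.004, -0.002]
ft_force: [0.9, -0.4, 0.5]
width: 0.0005
```

```bash
cat > go.py <<'E'
import sys
from h import *
from scipy.spatial.transform import Rotation as R
np.set_printoptions(precision=4,suppress=True)
# usage: go.py x y z yaw_of_tool_x(rad)
s=read_state();t=np.array([float(a) for a in sys.argv[1:4]]);r=R.from_quat(s['eef_rot']);X=r.as_matrix()
yaw=np.arctan2(X[1,0],X[0,0]);d=(float(sys.argv[4])-yaw+np.pi/2)%np.pi-np.pi/2
print('t',s['time'],'pos',s['ee_pos'],'yaw',yaw,'tilt',X[2],'f',s['ft_force'],'w',s['width'],'q',s['joint_positions'])
print('shift units',X.T@(t-s['ee_pos'])/.03,'turn units',-np.degrees(d)/5)
E
python3 go.py .446 .1175 .11 1.734
```

```text
t 2.3833 pos [0.4327 0.1425 0.236 ] yaw 1.7636660185601436 tilt [ 0.0073  0.0041 -1.    ] f [ 0.8679 -0.3744  0.5275] w 0.0005250734890867283 q [-0.7619 -0.0668  0.336   1.9054  0.0165  1.2936  1.3327]
shift units [-0.9331  0.2581  4.1951] turn units 0.33994753169059927
```

Call:
{"fn": "carry_out", "kwargs": {"rows": [[1,-0.5,0.13,0.8,0.34],[1,-0.43,0.13,0.8,0],[1,0,0,0.8,0],[1,0,0,0.8,0],[1,0,0,0.6,0],[1,0,0,0.3,0],[1,0,0,0,0]]}}

```text
time: 2.97
ee_pos: [0.4481, 0.1175, 0.1106]
eef_rot: [0.655, 0.756, 0.007, -0.0]
ft_force: [-0.6, 0.5, -0.3]
width: 0.0003
```

```bash
python3 go.py .446 .1175 .082 1.734; python3 - <<'E'
from h import *
a=camera('scene');b=camera('top')
A=cv2.resize(a[130:250,170:330],(640,480),interpolation=cv2.INTER_CUBIC);cv2.imwrite('pics/s2.png',A)
E
```

```text
t 2.9667 pos [0.4481 0.1175 0.1106] yaw 1.7130081558482533 tilt [ 0.0102  0.0105 -0.9999] f [-0.6124  0.4641 -0.3022] w 0.0002730989878637738 q [-0.718   0.0789  0.3854  2.0516 -0.0446  1.0051  1.4028]
shift units [-0.0009 -0.0782  0.9536] turn units -0.2405488148182932
```

View pics/s2.png

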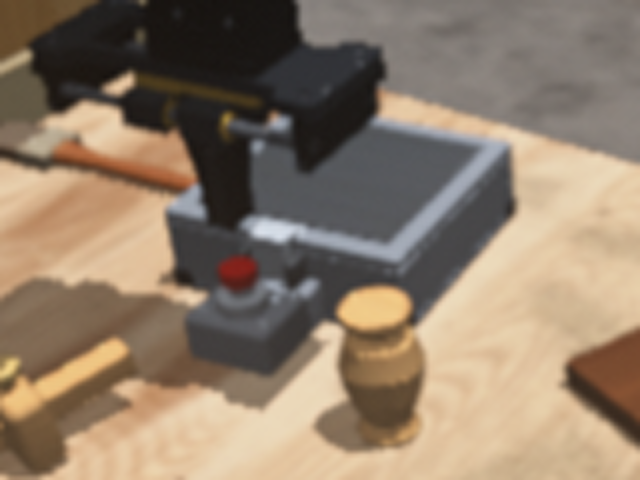

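View 3: the closed fingertips hang about 30 mm above the red button, lined up with it, with tip at px (227,185) and button top at (229,195). The gripper body is clear of the lid edge and the foot. Descending.

Call:
{"fn": "carry_out", "kwargs": {"rows": [[1,0,-0.08,0.4,-0.24],[1,0,0,0.3,0],[1,0,0,0.1,0],[1,0,0,0,0]]}}

```text
time: 3.4
ee_pos: [0.4501, 0.1197, 0.0923]
eef_rot: [0.647, 0.762, 0.012, 0.001]
ft_force: [0.5, 1.0, -0.2]
width: 0.0007
```

Call:
{"fn": "carry_out", "kwargs": {"rows": [[1,0,0,0.07,0],[1,0,0,0,0]]}}

```text
time: 3.57
ee_pos: [0.4509, 0.1201, 0.0912]
eef_rot: [0.648, 0.762, 0.013, 0.002]
ft_force: [-0.1, -0.0, 0.8]
width: 0.0003
```

Call:
{"fn": "carry_out", "kwargs": {"rows": [[1,-0.06,-0.18,0.1,0],[1,0,-0.04,0.08,0],[1,0,0,0,0]]}}

```text
time: 3.82
ee_pos: [0.4449, 0.1173, 0.0861]
eef_rot: [0.648, 0.762, 0.014, 0.002]
ft_force: [-1.2, -0.1, 0.3]
width: 0.0004
```

Call:
{"fn": "carry_out", "kwargs": {"rows": [[1,0,-0.03,0.08,0],[1,0,0,0,0]]}}

```text
time: 3.98
ee_pos: [0.4438, 0.1171, 0.0835]
eef_rot: [0.648, 0.761, 0.014, 0.002]
ft_force: [0.0, 0.5, -0.2]
width: 0.0006
```

Call:
{"fn": "carry_out", "kwargs": {"rows": [[1,0,0.07,0.06,0],[1,0,0,0,0]]}}

```text
time: 4.15
ee_pos: [0.4461, 0.1175, 0.0817]
eef_rot: [0.648, 0.761, 0.014, 0.002]
ft_force: [-0.8, 0.5, 0.4]
width: 0.0006
```

Call:
{"fn": "carry_out", "kwargs": {"rows": [[1,0,0,0.05,0],[1,0,0,0,0]]}}

```text
time: 4.32
ee_pos: [0.4463, 0.1176, 0.08]
eef_rot: [0.648, 0.761, 0.014, 0.002]
ft_force: [0.6, 0.6, -0.6]
width: 0.0004
```

Tip is at about 66 mm with no contact yet, so I'll keep going in small steps.

Call:
{"fn": "carry_out", "kwargs": {"rows": [[1,0,0,0.05,0],[1,0,0,0,0]]}}

```text
time: 4.48
ee_pos: [0.4464, 0.1176, 0.0783]
eef_rot: [0.648, 0.761, 0.014, 0.002]
ft_force: [-0.3, 0.3, -0.3]
width: 0.0007
```

Call:
{"fn": "carry_out", "kwargs": {"rows": [[1,0,0,0.05,0],[1,0,0,0,0]]}}

```text
time: 4.65
ee_pos: [0.4465, 0.1177, 0.0766]
eef_rot: [0.648, 0.761, 0.014, 0.002]
ft_force: [0.0, 0.4, -0.1]
width: 0.0005
```

Call:
{"fn": "carry_out", "kwargs": {"rows": [[1,0,0,0.05,0],[1,0,0,0,0]]}}

```text
time: 4.82
ee_pos: [0.4468, 0.1178, 0.0752]
eef_rot: [0.648, 0.761, 0.014, 0.002]
ft_force: [-0.8, 0.3, 3.1]
width: 0.0006
```

Call:
{"fn": "carry_out", "kwargs": {"rows": [[1,0,0,0.05,0],[1,0,0,0,0]]}}

```text
time: 4.98
ee_pos: [0.4467, 0.1178, 0.074]
eef_rot: [0.648, 0.761, 0.014, 0.002]
ft_force: [-1.7, -0.4, 3.8]
width: 0.0004
```

Call:
{"fn": "carry_out", "kwargs": {"rows": [[1,0,0,0.06,0],[1,0,0,0,0]]}}

```text
time: 5.15
ee_pos: [0.4468, 0.1178, 0.0725]
eef_rot: [0.648, 0.761, 0.014, 0.002]
ft_force: [-1.5, -1.0, 3.6]
width: 0.0005
```

Call:
{"fn": "carry_out", "kwargs": {"rows": [[1,0,0,0.06,0],[1,0,0,0,0]]}}

```text
time: 5.32
ee_pos: [0.4468, 0.1178, 0.0712]
eef_rot: [0.648, 0.761, 0.014, 0.002]
ft_force: [-2.5, -0.6, 7.3]
width: 0.0003
```

Call:
{"fn": "carry_out", "kwargs": {"rows": [[1,0,0,0.05,0],[1,0,0,0,0]]}}

```text
time: 5.48
ee_pos: [0.4468, 0.1178, 0.0702]
eef_rot: [0.648, 0.761, 0.014, 0.001]
ft_force: [-2.9, -2.4, 7.3]
width: 0.0002
```

```bash
python3 - <<'E'
from h import *
print(read_state()['ft_force']);b=camera('top');a0=cv2.imread('pics/top0.png')
d=cv2.absdiff(b,a0).max(2)
print('hinge-side region diff',d[140:165,190:262].mean(), d[165:200,200:255].mean())
E
```

```text
[-2.94882972 -2.37452134  7.30889087]
hinge-side region diff 6.907222222222222 13.444155844155844
```

Call:
{"fn": "carry_out", "kwargs": {"rows": [[1,0,0,0.03,0],[1,0,0,0,0],[1,0,0,0,0]]}}

```text
time: 5.78
ee_pos: [0.4469, 0.1178, 0.0704]
eef_rot: [0.648, 0.761, 0.014, 0.001]
ft_force: [-3.2, -0.5, 7.5]
width: 0.0005
```

```bash
cat > d.py <<'E'
from h import *
s=read_state();print(s['ft_force'],s['ee_pos']);b=camera('top');a0=cv2.imread('pics/top0.png')
d=cv2.absdiff(b,a0).max(2)
print('diff',d[140:165,190:262].mean(), d[165:200,200:255].mean())
E
python3 d.py
```

```text
[-3.19659036 -0.52283997  7.52930147] [0.44685591 0.11777006 0.0704299 ]
diff 15.801111111111112 31.500779220779222
```

Call:
{"fn": "carry_out", "kwargs": {"rows": [[1,0,0,0,0],[1,0,0,0,0],[1,0,0,0,0],[1,0,0,0,0]]}}

```text
time: 6.17
ee_pos: [0.4468, 0.1178, 0.0716]
eef_rot: [0.648, 0.761, 0.014, 0.001]
ft_force: [-2.5, -1.0, 5.7]
width: -0.0
```

```bash
python3 d.py; python3 - <<'E'
from h import *
a=camera('scene')
cv2.imwrite('pics/s3.png',cv2.resize(a[90:250,170:382],(636,480)))
E
```

```text
[-2.47171369 -1.03929804  5.67686337] [0.44681289 0.11776046 0.07156926]
diff 65.19388888888889 54.9438961038961
```

View pics/s3.png

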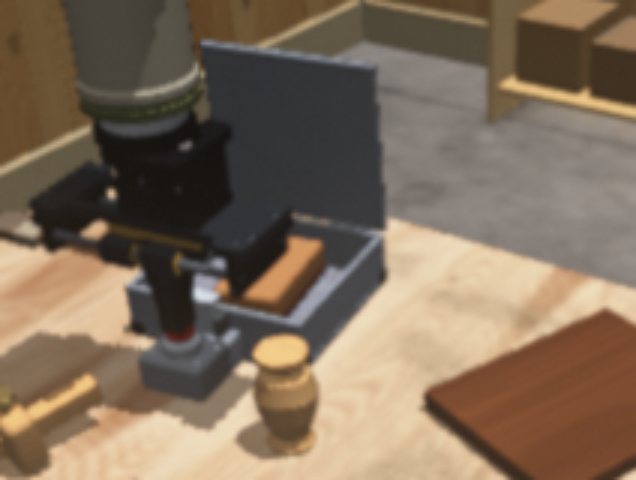

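View 4: the lid is swinging up freely, the gripper is clear of it, and the cork block shows inside the case. I'll lift straight up, step aside towards -y and let the lid finish.

Call:
{"fn": "carry_out", "kwargs": {"rows": [[1,0,0,-0.2,0],[1,0,0,-0.4,0],[1,0,0,-0.8,0],[1,0,0,-0.9,0],[1,0,0,-0.9,0],[-0.6,-0.8,0,-0.5,0],[-0.6,-0.9,0,0,0],[-0.6,-0.9,0,0,0],[-0.6,-0.9,0,0,0],[-0.6,-0.9,0,0,0],[-0.6,0,0,0,0],[-0.6,0,0,0,0],[-0.6,0,0,0,0]], "force": 15}}

```text
time: 7.35
ee_pos: [0.4663, -0.0205, 0.1895]
eef_rot: [0.648, 0.762, 0.016, 0.003]
ft_force: [1.0, 0.3, 0.4]
width: 0.0458
```

```bash
python3 go.py .57 .138 .2 1.734; python3 - <<'E'
from h import *
np.set_printoptions(precision=4,suppress=True)
a=camera('scene');b=camera('top');P={}
for q in['block_mid','sanding_block']:
    for c in('scene','top'):
        r=pinpoint(q,c);P[q,c]=r[0]['xy'] if r else None;print(q,c,[(np.round(x['xy'],1),round(x['conf'],2),onz(c,x['xy'],.026)[:2]) for x in r[:3]])
    if P[q,'scene'] is not None and P[q,'top'] is not None:print('  tri',*tri(P[q,'scene'],P[q,'top']))
cv2.imwrite('pics/scene4.png',a);cv2.imwrite('pics/top4.png',b)
A=cv2.resize(a[100:220,190:330],(700,600));cv2.imwrite('pics/s4.png',A)
B=cv2.resize(b[100:250,170:320],(600,600),interpolation=cv2.INTER_CUBIC);cv2.imwrite('pics/t4.png',B)
E
```

```text
t 7.35 pos [ 0.4663 -0.0205  0.1895] yaw 1.7320093963124998 tilt [ 0.0161  0.0271 -0.9995] f [0.9724 0.2884 0.3962] w 0.04583116869239605 q [-0.5818 -0.0278  0.5404  1.9688 -0.0054  1.1716  1.6924]
shift units [ 4.6661  4.2655 -0.1601] turn units -0.022810637995387417
block_mid scene []
block_mid top [(array([231. , 188.5]), 0.62, array([0.5841, 0.1383]))]
sanding_block scene [(array([261.6, 186.4]), 0.59, array([0.5681, 0.1195])), (array([431.2, 288.8]), 0.4, array([ 0.4458, -0.3858])), (array([365. , 220.3]), 0.26, array([ 0.5745, -0.1834]))]
sanding_block top [(array([228.6, 190.4]), 0.8, array([0.579 , 0.1448])), (array([230.1, 217.8]), 0.58, array([0.5038, 0.1393])), (array([232.1, 192.9]), 0.28, array([0.5719, 0.1351]))]
  tri [0.5867 0.1443 0.0077] 0.011601680246599997
```

View pics/s4.png

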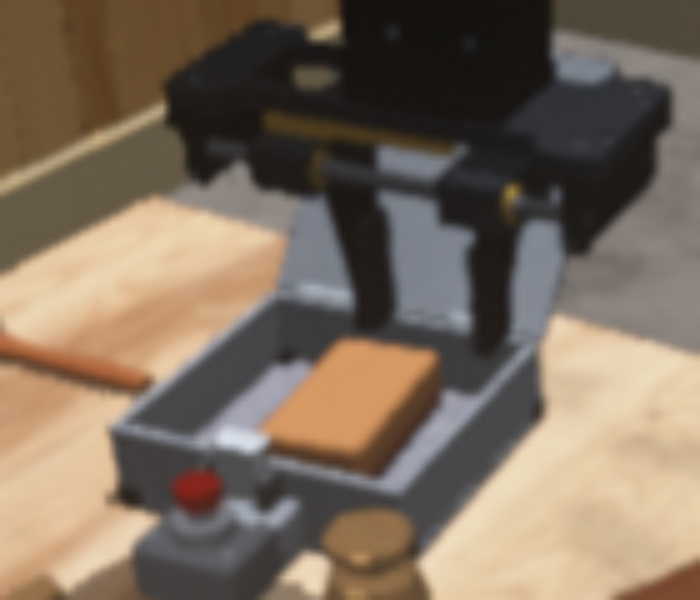

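View pics/t4.png

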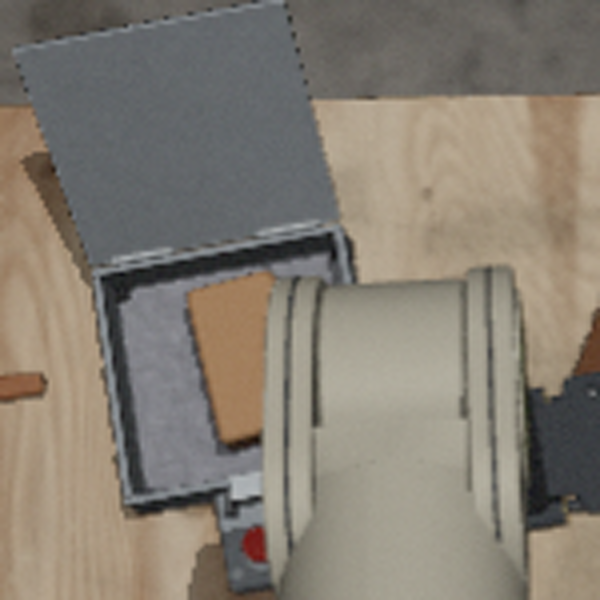

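Views 5 and 6: the lid is fully open, leaning back. The block's top face in the scene crop has corners at (343,340), (438,352), (365,460) and (268,443). In the top view its left edge runs from (190,294) to (220,442), and the arm hides the rest.

```bash
python3 - <<'E'
from fit import *
S=np.array([(343,338),(440,350),(366,462),(266,443)],float)/5+[190,100]
p,r=fitrect({'scene':S},.111,.063,.044,[.57,.135,.16]);print('scene',p,'\n',r)
T=np.array([(189,293),(219,444)],float)/4+[170,100]
a,b=[onz('top',t,.044)[:2] for t in T];print('top edge',a,b,np.linalg.norm(a-b));d=(a-b)/np.linalg.norm(a-b)
print('yaw',np.arctan2(d[1],d[0]),'ctr',(a+b)/2+.0315*np.array([d[1],-d[0]]))
u=np.array([np.cos(.163),np.sin(.163)]);c=p[:2]-[.5715,.1374];print('in case frame',c@u,c@[-u[1],u[0]])
s=read_state();print(s['width'])
E
python3 go.py .573 .13 .19 1.734
```

```text
scene [0.5737 0.1244 0.2935] 
 [[-0.5951  0.3307]
 [ 1.2534  0.5899]
 [ 0.8109 -0.7952]
 [-2.0819 -0.2076]]
top edge [0.623  0.1727] [0.5196 0.1502] 0.10585919192613305
yaw 0.21355467364529546 ctr [0.578  0.1307]
in case frame 9.163011615619561e-05 -0.013175255890833657
0.06682612010425164
t 7.65 pos [ 0.4663 -0.0195  0.1893] yaw 1.7342810094925938 tilt [ 0.0163  0.0269 -0.9995] f [ 0.6744 -0.2788  0.0179] w 0.06682612010425164 q [-0.5828 -0.0275  0.5395  1.969  -0.0057  1.1715  1.6928]
shift units [4.3391 4.3181 0.1633] turn units 0.003220131585747476
```

Call:
{"fn": "carry_out", "kwargs": {"rows": [[-0.85,-0.9,0,0,0],[-0.85,-0.9,0,0,0],[-0.85,-0.9,0,0,0],[-0.85,-0.9,0,0,0],[-0.85,-0.9,0,0,0],[-0.85,0,0,0,0],[-0.85,0,0,0,0],[-0.85,0,0,0,0],[-0.85,0,0,0,0]]}}

```text
time: 8.4
ee_pos: [0.4902, -0.1525, 0.1866]
eef_rot: [0.643, 0.766, 0.015, 0.002]
ft_force: [0.4, 0.1, 0.2]
width: 0.0806
```

```bash
python3 - <<'E'
from fit import *
a=camera('scene');b=camera('top')
cv2.imwrite('pics/scene5.png',a);cv2.imwrite('pics/top5.png',b)
for c in('top','scene'):
    for x in silhouettes('sanding_block',c)[:3]:
        m=x['mask'].astype(np.uint8);r=cv2.minAreaRect(np.argwhere(m)[:,::-1].astype(np.float32));print(c,round(x['conf'],2),m.sum(),np.round(x['box'],1),r)
        if c=='top':
            q=np.array([onz('top',uv,.044)[:2] for uv in np.argwhere(m)[:,::-1]]);r=cv2.minAreaRect((q*1000).astype(np.float32));print('  world mm',r)
cv2.imwrite('pics/t5.png',np.hstack([cv2.resize(b[160:230,195:265],(400,400),interpolation=cv2.INTER_CUBIC),cv2.resize(a[150:215,230:295],(400,400),interpolation=cv2.INTER_CUBIC)]))
E
python3 go.py .573 .13 .19 1.734
```

```text
top 0.97 963 [231.8 191.5  33.4  48. ] ((232.52581787109375, 189.6106414794922), (41.42071533203125, 24.05388069152832), 76.86598205566406)
  world mm ((577.4171752929688, 130.37867736816406), (113.61187744140625, 64.50726318359375), 14.080522537231445)
scene 0.85 699 [262.5 183.2  34.7  29. ] ((261.47564697265625, 180.78050231933594), (25.14397621154785, 36.23231506347656), 38.65980529785156)
scene 0.52 5286 [263.  164.8 102.3 118.3] ((266.1952819824219, 165.62017822265625), (73.04608154296875, 138.6892852783203), 31.607501983642578)
t 8.6 pos [ 0.4903 -0.1526  0.1868] yaw 1.7463906271387342 tilt [ 0.0161  0.027  -0.9995] f [-0.1192 -0.4006 -0.0989] w 0.08011075401137155 q [-0.4169  0.1118  0.6971  1.8648 -0.1062  1.1757  2.0628]
shift units [8.7938 4.3585 0.1513] turn units 0.1419861281139455
```

View pics/t5.png

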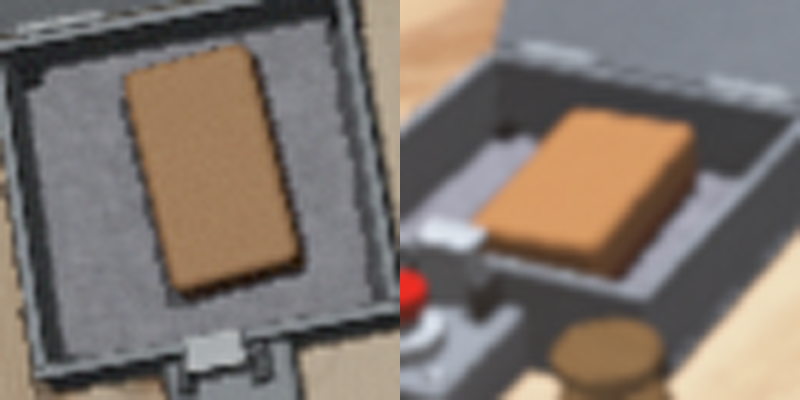

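View 7: the block is fully visible in both pictures. Its top face is centred at top px (232,190), and the back-projected size of 113x64 mm matches the given 111x63. Moving above it.

Call:
{"fn": "carry_out", "kwargs": {"rows": [[-0.85,0.95,0.2,0,-0.4],[-0.85,0.95,0.4,0,-0.45],[-0.85,0.95,0.5,0,0],[-0.85,0.95,0.5,0,0],[-0.85,0.95,0.5,0,0],[-0.85,0.95,0.5,0,0],[-0.85,0.95,0.5,0,0],[-0.85,0.95,0.5,0,0],[-0.85,0.7,0.4,0,0],[-0.85,0,0,0,0],[-0.85,0,0,0,0]]}}

```text
time: 9.52
ee_pos: [0.5478, 0.1359, 0.1954]
eef_rot: [0.61, 0.792, 0.018, 0.003]
ft_force: [0.9, -0.9, -0.8]
width: 0.0806
```

```bash
python3 go.py .576 .129 .09 1.82
```

```text
t 9.5167 pos [0.5478 0.1359 0.1954] yaw 1.8290738925066192 tilt [ 0.0169  0.0319 -0.9993] f [ 0.9027 -0.8774 -0.8476] w 0.08063955126390057 q [-0.7269  0.2084  0.4714  1.7324 -0.1192  1.1933  1.6053]
shift units [-0.5235  0.739   3.5291] turn units 0.1039791488769323
```

Call:
{"fn": "carry_out", "kwargs": {"rows": [[-0.85,-0.26,0.37,0.6,0.1],[-0.85,-0.26,0.37,0.8,0],[-0.85,0,0,0.8,0],[-0.85,0,0,0.7,0],[-0.85,0,0,0.4,0],[-0.85,0,0,0.1,0],[-0.85,0,0,0,0]]}}

```text
time: 10.1
ee_pos: [0.5772, 0.1264, 0.0923]
eef_rot: [0.614, 0.789, 0.019, 0.004]
ft_force: [0.6, -0.9, -0.3]
width: 0.0805
```

```bash
python3 go.py .576 .129 .03 1.82
```

```text
t 10.1 pos [0.5772 0.1264 0.0923] yaw 1.8196309414839247 tilt [ 0.0175  0.0355 -0.9992] f [ 0.6423 -0.8925 -0.2609] w 0.08048831368648764 q [-0.6612  0.3765  0.4576  1.7716 -0.2152  1.0039  1.6982]
shift units [ 0.0586 -0.0896  2.0753] turn units -0.00422909907289609
```

Call:
{"fn": "carry_out", "kwargs": {"rows": [[-0.85,0.08,-0.09,0.5,0],[-0.85,0,0,0.5,0],[-0.85,0,0,0.3,0],[-0.85,0,0,0,0]]}}

```text
time: 10.43
ee_pos: [0.5774, 0.1289, 0.0571]
eef_rot: [0.614, 0.789, 0.022, 0.006]
ft_force: [-0.3, 0.5, -0.5]
width: 0.0804
```

```bash
python3 go.py .576 .129 .03 1.82
```

```text
t 10.4333 pos [0.5774 0.1289 0.0571] yaw 1.8186947689836517 tilt [ 0.0186  0.0419 -0.9989] f [-0.2741  0.4579 -0.5482] w 0.0803804692462418 q [-0.6507  0.4195  0.442   1.7999 -0.2426  0.9301  1.7146]
shift units [-0.0008 -0.0827  0.902 ] turn units -0.014956845705266683
```

Call:
{"fn": "carry_out", "kwargs": {"rows": [[-0.85,0,-0.08,0.4,0],[-0.85,0,0,0.35,0],[-0.85,0,0,0.25,0],[-0.85,0,0,0.08,0],[-0.85,0,0,0,0]]}}

```text
time: 10.85
ee_pos: [0.5779, 0.1295, 0.0247]
eef_rot: [0.614, 0.789, 0.024, 0.007]
ft_force: [-0.3, -0.0, 0.4]
width: 0.0807
```

```bash
python3 go.py .576 .129 .03 1.82
```

```text
t 10.85 pos [0.5779 0.1295 0.0247] yaw 1.81868842535967 tilt [ 0.0193  0.046  -0.9988] f [-0.2579 -0.0204  0.3907] w 0.0806626543708207 q [-0.6364  0.4641  0.4251  1.8194 -0.2701  0.8655  1.7349]
shift units [ 0.001  -0.0571 -0.1789] turn units -0.015029538281460145
```

Call:
{"fn": "carry_out", "kwargs": {"rows": [[-0.85,0,0,-0.12,0],[-0.3,0,0,0,0],[0,0,0,0,0],[0.3,0,0,0,0],[0.3,0,0,0,0],[0.3,0,0,0,0],[0.3,0,0,0,0],[0.3,0,0,0,0]], "force": 15}}

```text
time: 11.52
ee_pos: [0.5785, 0.1296, 0.03]
eef_rot: [0.614, 0.789, 0.025, 0.007]
ft_force: [0.8, -0.2, -0.4]
width: 0.062
```

```bash
python3 go.py .576 .129 .2 1.82
```

```text
t 11.5167 pos [0.5785 0.1296 0.03  ] yaw 1.8187279905245721 tilt [ 0.0195  0.0475 -0.9987] f [ 0.7566 -0.2247 -0.3668] w 0.06204415620648787 q [-0.6386  0.4566  0.4279  1.8166 -0.2663  0.8738  1.7323]
shift units [ 0.1117  0.1838 -5.6631] turn units -0.014576154888534124
```

Width 62 mm means it's gripping. Lift straight up, keeping clear of the lid and latch.

Call:
{"fn": "carry_out", "kwargs": {"rows": [[0.3,0,0,-0.3,0],[0.3,0,0,-0.6,0],[0.3,0,0,-0.8,0],[0.3,0,0,-0.8,0],[0.3,0,0,-0.8,0],[0.3,0,0,-0.8,0],[0.3,0,0,-0.6,0],[0.3,0,0,-0.2,0],[0.3,0,0,0,0]]}}

```text
time: 12.27
ee_pos: [0.5708, 0.1232, 0.1867]
eef_rot: [0.615, 0.788, 0.024, 0.007]
ft_force: [0.8, 0.3, -0.6]
width: 0.0621
```

```bash
python3 go.py .582 -.18 .17 1.82; python3 - <<'E'
from h import *
for c in('top','scene'):camera(c)
for q in['board_top','sanding_block']:
  for c in('top','scene'):
    r=pinpoint(q,c);print(q,c,[(np.round(x['xy'],1),round(x['conf'],2),onz(c,x['xy'],.018)[:2].round(4)) for x in r[:2]])
# board outline from first pictures, dark brown mask
for c in('top','scene'):
    for x in silhouettes('board_top',c)[:1]:
        q=np.array([onz(c,uv,.018)[:2] for uv in np.argwhere(x['mask'])[:,::-1]]);print(c,cv2.minAreaRect((q*1000).astype(np.float32)))
E
```

```text
t 12.2667 pos [0.5708 0.1232 0.1867] yaw 1.8165515350067247 tilt [ 0.0187  0.0455 -0.9988] f [ 0.7922  0.2822 -0.5704] w 0.0620853316897198 q [-0.6961  0.2535  0.4878  1.705  -0.1493  1.1702  1.6473]
shift units [-9.9036 -2.1131  0.2756] turn units -0.03951649798265731
board_top top [(array([345.6, 186.3]), 0.66, array([ 0.5861, -0.1732]))]
board_top scene [(array([361.6, 217.9]), 0.57, array([ 0.5887, -0.1677]))]
sanding_block top [(array([224.7, 178.6]), 0.9, array([0.614 , 0.1578]))]
sanding_block scene [(array([259.1, 141.2]), 0.76, array([0.7973, 0.318 ]))]Traceback (most recent call last):
  File "<stdin>", line 9, in <module>
  File "h.py", line 8, in onz
    o,d=ray(name,uv);return o+d*(z-o[2])/d[2]
        ~~~^^^^^^^^^
  File "h.py", line 4, in ray
    i=camera_info(name);K=np.array([[i['fx'],0,i['cx']],[0,i['fy'],i['cy']],[0,0,1]])
ValueError: time passes only in moves, steps and waits
```

Call:
{"fn": "carry_out", "kwargs": {"rows": [[0.3,-0.6,-0.1,0,0],[0.3,-0.95,-0.2,0,0],[0.3,-0.95,-0.2,0,0],[0.3,-0.95,-0.2,0,0],[0.3,-0.95,-0.2,0,0],[0.3,-0.95,-0.2,0,0],[0.3,-0.95,-0.2,0,0.7],[0.3,-0.9,-0.25,0,0.9],[0.3,-0.9,-0.3,0,0.9],[0.3,-0.8,-0.3,0,0.9],[0.3,-0.2,0,0,0.9],[0.3,0,0,0,0.9],[0.3,0,0,0,0.9],[0.3,0,0,0,0.5],[0.3,0,0,0,0]]}}

```text
time: 13.87
ee_pos: [0.5555, -0.1688, 0.1649]
eef_rot: [0.821, 0.57, 0.014, -0.004]
ft_force: [0.5, -0.2, -1.0]
width: 0.062
```

```bash
python3 go.py .583 -.179 .08 1.21
```

```text
t 13.8667 pos [ 0.5555 -0.1688  0.1649] yaw 1.2138813458715847 tilt [ 0.0279  0.0104 -0.9996] f [ 0.4506 -0.1673 -0.979 ] w 0.06195576771921898 q [-0.369   0.3285  0.7292  1.7193 -0.2652  1.1748  1.6486]
shift units [-0.0776  0.9492  2.8397] turn units 0.0444769474544662
```

Call:
{"fn": "carry_out", "kwargs": {"rows": [[0.3,-0.04,0.5,0.5,0],[0.3,-0.04,0.45,0.8,0],[0.3,0,0,0.8,0],[0.3,0,0,0.5,0],[0.3,0,0,0.15,0],[0.3,0,0,0,0]]}}

```text
time: 14.37
ee_pos: [0.5844, -0.1785, 0.0776]
eef_rot: [0.818, 0.575, 0.014, -0.004]
ft_force: [-0.1, -0.2, -0.4]
width: 0.0621
```

```bash
python3 go.py .583 -.179 .04 1.21;python3 - <<'E'
from h import *
a=camera('scene');cv2.imwrite('pics/s6.png',cv2.resize(a[120:280,260:473],(640,480)))
E
```

```text
t 14.3667 pos [ 0.5844 -0.1785  0.0776] yaw 1.2255493780756128 tilt [ 0.0276  0.0094 -0.9996] f [-0.1403 -0.1861 -0.3651] w 0.062109569433249336 q [-0.285   0.4999  0.6688  1.7134 -0.3828  1.046   1.7427]
shift units [-0.0665 -0.0495  1.2531] turn units 0.17818274755717406
```

View pics/s6.png

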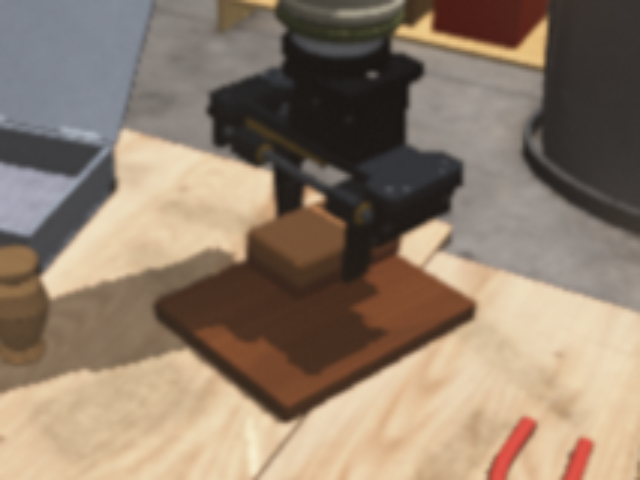

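View 8: the block is held level about 37 mm over the board, along the board's long side and near its middle. Lowering.

Call:
{"fn": "carry_out", "kwargs": {"rows": [[0.3,-0.07,-0.05,0.4,0.18],[0.3,0,0,0.35,0],[0.3,0,0,0.1,0],[0.3,0,0,0,0]]}}

```text
time: 14.75
ee_pos: [0.5841, -0.1795, 0.0531]
eef_rot: [0.823, 0.569, 0.016, -0.003]
ft_force: [1.3, -0.7, -0.8]
width: 0.062
```

```bash
python3 go.py .583 -.179 .04 1.21
```

```text
t 14.75 pos [ 0.5841 -0.1795  0.0531] yaw 1.209751348224281 tilt [ 0.0293  0.0132 -0.9995] f [ 1.2587 -0.6554 -0.7874] w 0.06199828780938904 q [-0.2724  0.529   0.6554  1.7332 -0.4094  0.9988  1.7488]
shift units [-0.0088 -0.0452  0.4364] turn units -0.0028493394634261883
```

Call:
{"fn": "carry_out", "kwargs": {"rows": [[0.3,0,-0.04,0.15,0],[0.3,0,0,0.12,0],[0.3,0,0,0.05,0],[0.3,0,0,0,0]]}}

```text
time: 15.08
ee_pos: [0.5836, -0.1789, 0.0434]
eef_rot: [0.822, 0.569, 0.016, -0.002]
ft_force: [0.9, -0.6, -0.3]
width: 0.062
```

Call:
{"fn": "carry_out", "kwargs": {"rows": [[0.3,0,0,0.06,0],[0.3,0,0,0,0]]}}

```text
time: 15.25
ee_pos: [0.5839, -0.1789, 0.0418]
eef_rot: [0.822, 0.569, 0.017, -0.002]
ft_force: [0.0, -0.1, -0.0]
width: 0.0618
```

Call:
{"fn": "carry_out", "kwargs": {"rows": [[0.3,0,0,0.05,0],[0.3,0,0,0,0]]}}

```text
time: 15.42
ee_pos: [0.5842, -0.179, 0.0407]
eef_rot: [0.822, 0.569, 0.017, -0.002]
ft_force: [-0.6, -0.2, 0.5]
width: 0.0618
```

Call:
{"fn": "carry_out", "kwargs": {"rows": [[0.3,0,0,0.04,0],[0.3,0,0,0,0]]}}

```text
time: 15.58
ee_pos: [0.5846, -0.1791, 0.0401]
eef_rot: [0.822, 0.569, 0.017, -0.002]
ft_force: [-0.5, 0.0, 0.1]
width: 0.062
```

Call:
{"fn": "carry_out", "kwargs": {"rows": [[0.3,0,0,0.05,0],[0.3,0,0,0,0]]}}

```text
time: 15.75
ee_pos: [0.5852, -0.1791, 0.0397]
eef_rot: [0.822, 0.569, 0.018, -0.002]
ft_force: [0.5, 0.2, -0.3]
width: 0.0621
```

Call:
{"fn": "carry_out", "kwargs": {"rows": [[0.3,0,0,0.05,0],[0.3,0,0,0,0]]}}

```text
time: 15.92
ee_pos: [0.5857, -0.1792, 0.0391]
eef_rot: [0.822, 0.569, 0.018, -0.001]
ft_force: [0.0, 0.6, -1.4]
width: 0.062
```

Call:
{"fn": "carry_out", "kwargs": {"rows": [[0.2,0,0,0,0],[-0.5,0,0,0,0],[-0.9,0,0,0,0],[-0.9,0,0,0,0],[-0.9,0,0,0,0],[-0.9,0,0,-0.2,0],[-0.9,0,0,-0.5,0],[-0.9,0,0,-0.8,0],[-0.9,0,0,-0.8,0],[-0.9,0,0,-0.8,0],[-0.9,0,-0.5,-0.8,0],[-0.9,0,-0.8,-0.4,0],[-0.9,0,-0.8,0,0],[-0.9,0,-0.8,0,0],[-0.9,0,-0.8,0,0],[-0.9,0,0,0,0],[-0.9,0,0,0,0],[-0.9,0,0,0,0]]}}

```text
time: 17.42
ee_pos: [0.4737, -0.1431, 0.1748]
eef_rot: [0.823, 0.568, 0.02, -0.001]
ft_force: [0.3, -0.2, -0.1]
width: 0.0824
```

```bash
python3 go.py .583 -.179 .04 1.21;python3 - <<'E'
from h import *
a=camera('scene');b=camera('top')
for c in('top','scene'):
    r=silhouettes('sanding_block',c)
    for x in r[:2]:
        cs=cv2.boxPoints(cv2.minAreaRect(np.argwhere(x['mask'])[:,::-1].astype(np.float32)))
        print(c,x['conf'],cs.round(1).tolist())
        if c=='top':print([onz(c,u,.054)[:2].round(4) for u in cs])
P=pinpoint('block_mid','top');print([(x['xy'],x['conf']) for x in P[:2]])
cv2.imwrite('pics/f.png',np.vstack([cv2.resize(a[90:290,160:480],(480,300)),cv2.resize(b[110:300,160:464],(480,300),interpolation=cv2.INTER_CUBIC)]))
E
```

```text
t 17.4167 pos [ 0.4737 -0.1431  0.1748] yaw 1.2084659442533983 tilt [ 0.034   0.0202 -0.9992] f [ 0.32   -0.1808 -0.08  ] w 0.08238155515389269 q [-0.5003  0.0674  0.7601  1.9304 -0.086   1.14    1.5013]
shift units [0.0187 3.7384 4.5727] turn units -0.01757898396361362
top 0.65 [[344.29998779296875, 165.10000610351562], [346.0, 160.0], [367.29998779296875, 167.10000610351562], [365.6000061035156, 172.1999969482422]]
[array([ 0.6363, -0.1696]), array([ 0.6502, -0.1745]), array([ 0.6296, -0.2307]), array([ 0.6157, -0.2257])]
scene 0.65 [[340.0, 212.0], [383.20001220703125, 190.39999389648438], [395.3999938964844, 214.8000030517578], [352.20001220703125, 236.39999389648438]]
scene 0.28 [[309.5, 220.5], [391.1000061035156, 174.8000030517578], [419.0, 224.60000610351562], [337.3999938964844, 270.29998779296875]]
[]
```

View pics/f.png

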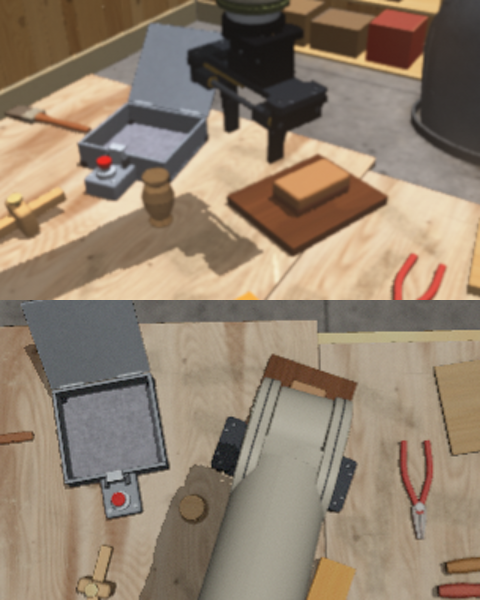

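View 9: the block lies flat on the board, the lid is open, and the foot and pliers are in place. The arm hides the block from the top camera, so I'll step aside to check the centring.

Call:
{"fn": "carry_out", "kwargs": {"rows": [[-0.9,0.8,-0.2,-0.3,0],[-0.9,0.9,-0.3,0,0],[-0.9,0.9,-0.3,0,0],[-0.9,0.9,-0.3,0,0],[-0.9,0.9,-0.2,0,0],[-0.9,0.9,0,0,0],[-0.9,0.5,0,0,0],[-0.9,0,0,0,0],[-0.9,0,0,0,0]]}}

```text
time: 18.42
ee_pos: [0.5025, 0.0366, 0.1864]
eef_rot: [0.825, 0.565, 0.016, 0.001]
ft_force: [-0.1, -0.7, -1.1]
width: 0.0829
```

```bash
python3 - <<'E'
from h import *
a=camera('scene');b=camera('top')
for q,z in(('sanding_block',.054),('board_top',.018)):
    for x in silhouettes(q,'top')[:1]:
        h=cv2.convexHull(np.argwhere(x['mask'])[:,::-1].astype(np.int32))[:,0]
        w=np.array([onz('top',u,z)[:2] for u in h])*1000;print(q,x['conf'],cv2.minAreaRect(w.astype(np.float32)))
for q in('turned_foot_mid','pliers_mid'):
    for c in('top','scene'):print(q,c,[(x['xy'],x['conf']) for x in pinpoint(q,c)[:1]])
cv2.imwrite('pics/g.png',cv2.resize(b[110:300,150:470],(800,475),interpolation=cv2.INTER_CUBIC))
print(read_state()['time'],read_state()['ee_pos'])
E
```

```text
sanding_block 0.95 ((586.7076416015625, -181.686279296875), (65.01112365722656, 115.9767837524414), 69.72269439697266)
board_top 0.58 ((585.1553955078125, -176.93251037597656), (159.07598876953125, 203.23854064941406), 69.70518493652344)
turned_foot_mid top [([282.8, 240.7], 0.6)]
turned_foot_mid scene [([263.5, 221.5], 0.58)]
pliers_mid top [([422.1, 232.4], 0.62)]
pliers_mid scene [([428.9, 286.2], 0.63)]
18.8167 [0.5021426  0.03603193 0.18684028]
```

View pics/g.png

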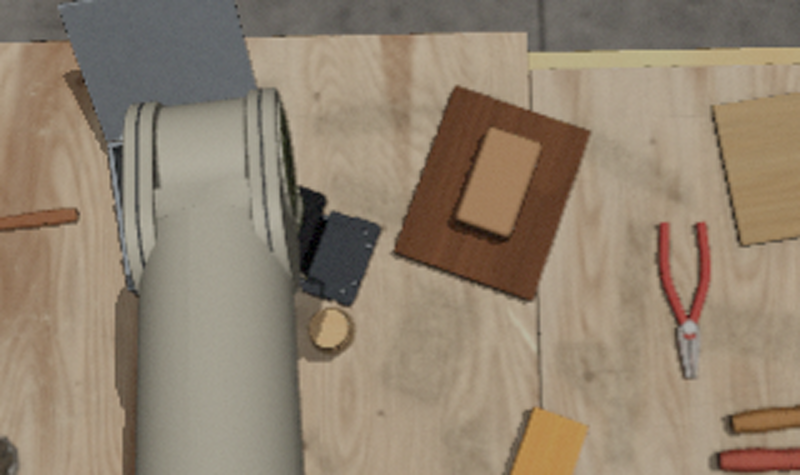

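View 10: the block is centred on the board to within about 5 mm and parallel to it. The foot and pliers haven't moved and the lid is open. Handing in.

```bash
python3 -c "from bench import *; print(close_job())"
```

```text
the job is handed in; nothing more can be done
None
```

The job is handed in at about 19 s of the 58 s allowed. The sanding block lies flat on the middle of the board, and the case lid is open.

- **Latch:** I pressed the button down in small steps with the closed fingertips. The highest force read was about 7.5 N, and the lid let go about 5 mm below first contact. It swung open by itself, with the gripper clear of it.
- **Block:** I gripped it across its 63 mm width at 15 N and lifted it straight out. I turned it to lie along the board's long side before setting it down.
- **Last checks:** The final top view put the block within about 5 mm of the board's centre and parallel to it. The foot and pliers showed within about 4 pixels of where they started, which is within the networks' scatter. The arm was touching nothing.
- **Disagreements:**
  - The two cameras differed by about 7 mm and 3 to 5° on where the block lay in the case. I went by the clear top view, whose measured size matched, nudged about 1 mm towards the scene view.
  - The tool drifted to a tilt of 2 to 3° at most, which I could not correct.
  - The wrist force gave no clear contact signal when the block was set down, so I judged contact by height. The pictures afterwards show the block lying flat.

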